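# Clear the caddy, free the sagging bolt and hold the guard gate ajar

### The job

First clear the gateway: carry the blue parts caddy level, with its two rings in it, onto the white-outlined square on the microscope's black base plate, set it down inside the outline (do not drop it) and let go. Then take the red knob of the guard gate's sagging bolt, lift the bolt over the bent keeper's lip while pulling it all the way back, and pull the gate ajar, to about 25 degrees, against its closing spring. Finish still holding the red knob with the gate standing still at that angle, and leave everything else on the table where it is.

Things in the scene. Friction and masses are not known exactly. Their poses are not given: they have to be found in the camera images.
- cage: Low guard cage, 345 mm wide, 235 deep, 160 high, aluminium posts, clear panels, open on top, round a small spin tester; fixed to the table. Origin on the table, mid-gateway, in the plane of the gate. x points into the cage (away from the robot), y left along the shut gate, z up; turned up to 11 degrees. Gate: yellow frame 280 mm wide, 16 thick, from 20 to 158 mm above the table.
- keeper: Bent steel keeper on the front of the cage's right-hand (-y) post; origin and axes are the cage's. It is an open-topped pocket around (-24, -165, 140) mm with an end wall, a front wall and, on the gate side, an upright lip whose top is 138 mm above the table.
- gate_hinge (a point): The gate's vertical hinge axis, at the left (+y) post, at table height; axes as the cage's. The gate extends from here to -y and its free right-hand edge swings towards the cage's -x.
- gate (a joint): Gate angle, rad: 0 shut, grows as the gate is pulled out towards the cage's -x (clockwise from above), up to 1.2. A spring closes it with 0.3 to 0.36 N m, so it falls shut when let go. 25 degrees is 0.44.
- bolt_draw (a joint): How far the bolt is drawn back, m: 0 fully shot, 0.050 fully back; it slides along the gate towards the hinge (the cage's +y when the gate is shut). Starts at 0 to 0.007. Slides with about 1 N, but while the bolt hangs its toe catches behind the keeper's lip at 0.010. Beyond 0.034 the toe is clear and the gate can swing.
- bolt_lift (a joint): How far the bolt is lifted in its tall guide loops, m: 0 hanging down (it falls back by its weight, 140 g), 0.014 at most. The toe passes over the lip at 0.008 and more.
- knob_grip (a point): Centre of the round grip (18 mm in diameter, 38 mm high, upright) of the red knob on the bolt, turning with the gate; 197 mm above the table when hanging, 24 mm in front (-x) of the gate's mid-plane, 235 mm from the hinge axis along the gate at bolt_draw 0 (185 at 0.050). The guide loops beside it reach 170 mm above the table; above that all is free around the knob.
- caddy_grip (a point): Centre of the grip of the blue parts caddy: a black bar 56 mm long (caddy x), 14 thick (y), 38 high, its centre 66 mm above the caddy's underside. The caddy is an open tray 100 (x) by 120 (y) mm, walls 36 high, split by a wall under the grip; about 250 g. z up; x roughly along the cage's x. It starts on the table in front of the gate.
- park (a point): Centre of the white-outlined square (160 mm) on the microscope's black base plate (260 mm square, 12 thick, fixed), at plate-top height; axes as the plate's, z up. The microscope's 32 mm column, 330 mm tall, stands at (115, -125) mm from here and its boom points away to -y.
- ring_brass: Brass spacer ring, 36 mm across, 10 mm high, lying in one half of the caddy; origin under its centre.
- ring_steel: Steel spacer ring, 30 mm across, 12 mm high, lying in the other half of the caddy; origin under its centre.
- mug: Bystander: blue mug, 76 mm across, 90 mm high, origin under its centre.
- jar: Bystander: amber jar, 52 mm across, 70 mm high, origin under its centre.
- eyepiece: Bystander: black eyepiece standing upright, 38 mm across, 60 mm high, origin under its centre.
- parts_box: Bystander: cardboard box 70 x 100 x 45 mm, origin under its centre.
- driver: Bystander: green-handled screwdriver lying flat, 170 mm long.
- dish: Bystander: small white dish, 80 mm across, 25 mm high, origin under its centre.

How it is judged:
By the outcome, as a careful person would: the job done as asked, in the order asked, and still so for the second after the job is handed in, while the arm keeps its last pose, push and grip.
It also fails if it takes over 58 s, if anything falls off the work surface, if the arm or the gripper's body presses on something with over 40 N, if the wrist force passes 120 N, or if a joint passes its speed limit or range.

### The arm

A 7-joint arm with a two-finger parallel gripper is mounted at the origin on the work surface. World frame = base frame: x ahead of the robot, y to its left, z up, the work surface at z = 0. Lengths are in m, angles in rad, forces in N, time in s.
With the tool pointing down it reaches from about 0.425 to 1.025 m from the base axis. Payload 9.4 kg.
Tool frame: the origin (TCP) lies on the centre line of the jaws, within the pads' length; the fingertips stand bot.nose_length ahead of it and the grasp point (between the pads) lies 8 mm behind it (bot.nose_length is the distance from the TCP to the fingertips, in m); x points along the fingers, y is the direction in which the jaws open and shut, and the axes are right-handed (so a half turn about x gives the same grasp; the last joint's range is limited). The gripper opens to 93 mm and grips with 3 to 60 N. Pads are 15 mm wide; open, the fingers measure 128 mm over their backs; the gripper's body (75 mm by 188 mm) begins 65 mm behind the grasp point.
Start: joints at [1.219, 0.599, -0.003, 1.599, 0.002, 0.943, -0.08], TCP at [0.197, -0.698, 0.23] pointing down, gripper open.
Joint ranges: [-2.57, 2.57], [-0.35, 1.97], [-1.29, 1.29], [0.11, 2.56], [-1.05, 4.19], [0.11, 1.86], [-2.63, 2.63]. Speed limits (rad/s): [2.22, 2.22, 3.01, 3.01, 3.14, 3.14, 3.14].

### API

Orientations are given as a unit quaternion [x, y, z, w].
In Python, from workcell import telemetry, cams, order, bot gives the robot as it stands.
- The arm moves only by the tool arm_command, never from a script. Its argument "targets" is a list of rows, each a list of 6 numbers: the shift along the world's x, y, z in mm, then the turn, a rotation vector about the world's x, y, z in rad. In form: [[tx, ty, tz, rx, ry, rz], ...]. A call has 1 to 5 rows; each row shifts and turns the pose as measured when the row begins; what a row does not reach is not made up. A row lasts 1/12 s, in which the tool goes at most 41.7 mm and 7.16 degrees, less where a joint would pass 70% of its speed; a pose out of reach is approached as far as the arm can. A call is refused whole if a number of a shift passes 41.7 or a number of a turn 0.125, either way. A call with a gripper value outside its range is refused whole. "jaw" is the closure, from -1 (fully open) to 1 (shut), so that 0 is half open, set as the call begins (left out, the last holds). The fingers move at their own pace and stop on an object; the grip force is fixed at half the most. Time passes only in rows, so rows that do not move let the fingers close. It gives the time, the measured TCP pose, the force and the opening at its end, in the units of the state.
- telemetry.get_obs(): the state, without advancing time (a new reading comes with each control period).
- cams.get_image(name): name is "scene" or "top" or "wrist"; returns the picture (384x512x3 uint8, red, green, blue); there is no depth.
- cams.calibration(name): a dict with "K" (3x3 intrinsics, pixels), "k1" (the pictures are not rectified: a ray, as slopes to the right and down, at radius r is drawn at 1 + k1 r^2 times it, then the intrinsics apply), "camera_from_world" (4x4, takes a point from world to camera coordinates); the wrist camera has in their place "T_tool_cam" (4x4, takes a point from camera to tool coordinates, whose origin is the TCP and whose axes are the tool frame's). Camera axes: x right, y up, looking along -z (the intrinsics and any distortion apply to the point x, -y, -z); pixel columns grow to the right and rows downward; lengths in m; the calibration is good to about 2 mm. A picture is of the moment at which its call begins: read the wrist's pose just before it. calibration takes no time and is no camera call.
- order.finish_job(): hands the job in, once; it reports no verdict.
The state is a dict: "time": time; "q": joint angles; "dq": joint speeds; "joint_efforts": joint torques, N m; "eef_pos": TCP position; "eef_rot": TCP orientation; "wrist_force": force on the tool from outside, world axes, zero at the start; "wrist_torque": the same for the moment, N m; "grip_width": finger opening in m.
Only numpy, scipy, OpenCV 4.12 (cv2) and the standard library are available. Lean on these libraries where they do the work, as an engineer would, in place of code of your own. Each camera call takes 0.05 s, during which the arm holds its last target.

## Working session

There is one attempt and no reset: what is moved stays moved. The work goes in short steps, Python scripts to look and compute and a tool call to move; the robot and the scene stay as the last step left them, time stands still between calls to the robot, and variables do not carry over. Pictures are saved under pics/ and viewed, and the job is handed in when it is done.

Besides the shell and the picture viewer there is one more tool, called after ">>>" by a JSON object that holds its "name" and its "arguments", one argument or row to a line. arm_command: Moves the arm, as the interface text tells. Its arguments: {"type":"object","properties":{"targets":{"type":"array"},"jaw":{"type":"number"}},"required":["targets"]}

```bash
ls; mkdir -p pics; python3 - <<'E'
from workcell import telemetry, cams, order, bot
import cv2,json
print(telemetry.get_obs(), bot.nose_length)
for n in ["scene","top","wrist"]:
    im=cams.get_image(n); cv2.imwrite(f"pics/{n}0.png",im[:,:,::-1]); print(n,cams.calibration(n))
E
```

```text
pics
{'time': 0.0, 'q': array([ 1.21932554,  0.60015281, -0.00254625,  1.60011986,  0.0018107 ,
        0.94291495, -0.07983689]), 'dq': array([-0.00028807,  0.00038534, -0.00243033, -0.00065397,  0.00047465,
       -0.00201599, -0.00112123]), 'joint_efforts': array([ 1.29233547e-03, -7.65071726e+01,  1.49759497e+00, -2.52348179e+01,
       -5.24483377e-02,  1.69915828e-02,  1.63636264e-04]), 'eef_pos': array([ 0.19656542, -0.69735099,  0.22874351]), 'eef_rot': array([-0.70031214, -0.09739936,  0.70057256, -0.09630352]), 'wrist_force': array([-0.10340786,  0.478155  , -0.35069606]), 'wrist_torque': array([ 0.03448856, -0.0465881 , -0.0430148 ]), 'grip_width': 0.0931666133930891} 0.011
scene {'K': array([[466.60048057,   0.        , 256.46845212],
       [  0.        , 466.60048057, 192.72003839],
       [  0.        ,   0.        ,   1.        ]]), 'k1': -0.07771956417627342, 'camera_from_world': array([[-8.63042715e-01,  5.05130936e-01,  9.87526045e-05,
         4.35493706e-01],
       [-2.66332227e-01, -4.55208687e-01,  8.49618854e-01,
         7.38042975e-02],
       [ 4.29213720e
[... 464 characters left out ...]
.19567852, -0.55941866],
       [-0.19542416,  0.01467806,  0.98060897, -1.34367821],
       [ 0.        ,  0.        ,  0.        ,  1.        ]])}
wrist {'K': array([[271.04722381,   0.        , 258.67302516],
       [  0.        , 271.04722381, 187.87633912],
       [  0.        ,   0.        ,   1.        ]]), 'k1': -0.021050925481441083, 'T_tool_cam': array([[-4.18099679e-04,  2.61961647e-01, -9.65078194e-01,
        -1.54633366e-01],
       [ 9.99999332e-01,  1.14906642e-03, -1.21324956e-04,
        -5.86701002e-04],
       [ 1.07715646e-03, -9.65077601e-01, -2.61961952e-01,
        -7.30011326e-02],
       [ 0.00000000e+00,  0.00000000e+00,  0.00000000e+00,
         1.00000000e+00]])}
```

View pics/scene0.png

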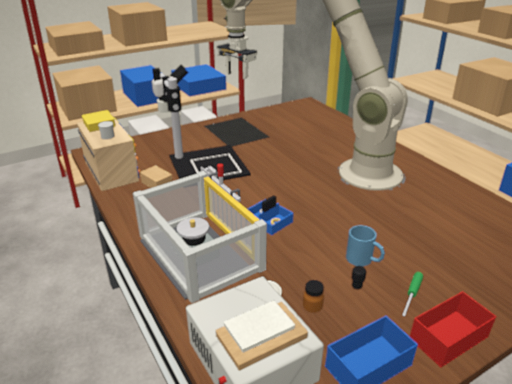

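View pics/top0.png

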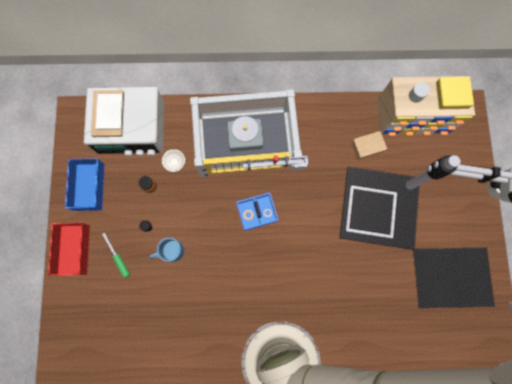

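View pics/wrist0.png

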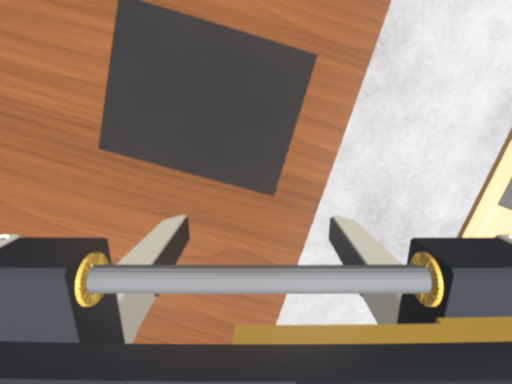

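The overview shows the caddy at about (257,211) in the top view, the white square at (372,211), the gate along (205–290, 162) and the red knob at about (276,158). Next I'll measure these with colour masks.

```bash
cat > h.py <<'E'
import numpy as np, cv2
from workcell import telemetry, cams, order, bot
from scipy.spatial.transform import Rotation as R
def ray(cal,uv,T=None):
    K=cal["K"];k=cal["k1"]
    d=np.array([(uv[0]-K[0,2])/K[0,0],(uv[1]-K[1,2])/K[1,1]])
    s=d.copy()
    for _ in range(20): s=d/(1+k*(s@s))
    v=np.array([s[0],-s[1],-1])
    W=np.linalg.inv(cal["camera_from_world"]) if T is None else T
    return W[:3,3],W[:3,:3]@v
def onplane(cal,uv,z,T=None):
    o,v=ray(cal,uv,T); return o+v*(z-o[2])/v[2]
def wristT(obs,cal):
    T=np.eye(4);T[:3,:3]=R.from_quat(obs["eef_rot"]).as_matrix();T[:3,3]=obs["eef_pos"]
    return T@cal["T_tool_cam"]
def tri(rays):
    A=0;b=0
    for o,v in rays:
        v=v/np.linalg.norm(v);P=np.eye(3)-np.outer(v,v);A=A+P;b=b+P@o
    return np.linalg.solve(A,b)
def proj(cal,p,T=None):
    C=cal["camera_from_world"] if T is None else np.linalg.inv(T)
    c=C[:3,:3]@p+C[:3,3];s=np.array([c[0],-c[1]])/-c[2];s=s*(1+cal["k1"]*(s@s))
    return cal["K"][:2,:2]@s+cal["K"][:2,2]
E
python3 - <<'E'
from h import *
t=cv2.imread("pics/top0.png");s=cv2.imread("pics/scene0.png")
cv2.imwrite("pics/tc.png",cv2.resize(t[80:250,185:345],None,fx=4.5,fy=3.5*4.5/4.5,interpolation=cv2.INTER_CUBIC))
cv2.imwrite("pics/tp.png",cv2.resize(t[130:260,330:512],None,fx=4,fy=4,interpolation=cv2.INTER_CUBIC))
cv2.imwrite("pics/sc.png",cv2.resize(s[120:260,130:310],None,fx=4,fy=4,interpolation=cv2.INTER_CUBIC))
ct=cams.calibration("top");cs=cams.calibration("scene")
def mask(im,lo,hi,box):
    h=cv2.cvtColor(im,cv2.COLOR_BGR2HSV);m=cv2.inRange(h,lo,hi);z=np.zeros_like(m);x0,y0,x1,y1=box;z[y0:y1,x0:x1]=m[y0:y1,x0:x1];return z
m=mask(t,(100,120,60),(125,255,255),(220,180,290,240))
c=max(cv2.findContours(m,0,2)[0],key=cv2.contourArea);r=cv2.minAreaRect(c);print("caddy",r)
b=cv2.boxPoints(r);print([onplane(ct,p,.036).round(4) for p in b],onplane(ct,r[0],.036))
for im,n,cal,box in((t,"top",ct,(255,140,300,180)),(s,"sc",cs,(200,150,250,190))):
    m=mask(im,(0,120,70),(6,255,255),box)|mask(im,(174,120,70),(180,255,255),box)
    ys,xs=np.nonzero(m);print(n,"red",len(xs),xs.mean(),ys.mean(),xs.min(),xs.max(),ys.min(),ys.max())
m=mask(t,(0,0,170),(180,60,255),(335,170,412,245))
for c in cv2.findContours(m,0,2)[0]:
    if cv2.contourArea(c)>500:
        r=cv2.minAreaRect(c);b=cv2.boxPoints(r);print("park",r,[onplane(ct,p,.012).round(4) for p in b],onplane(ct,r[0],.012))
E
```

```text
caddy ((256.7735595703125, 211.2075653076172), (28.845714569091797, 33.79069519042969), 74.05460357666016)
[array([0.5298, 0.1355, 0.036 ]), array([0.5603, 0.0225, 0.036 ]), array([ 0.4631, -0.0017,  0.036 ]), array([0.4336, 0.11  , 0.036 ])] [0.49633707 0.06666499 0.036     ]
top red 25 275.44 158.68 273 278 156 161
sc red 87 219.9655172413793 169.0344827586207 216 223 163 176
park ((371.3099670410156, 211.32998657226562), (47.94184112548828, 45.820518493652344), 8.13010311126709) [array([ 0.4261, -0.2361,  0.012 ]), array([ 0.5864, -0.2698,  0.012 ]), array([ 0.5587, -0.4364,  0.012 ]), array([ 0.3993, -0.3991,  0.012 ])] [ 0.4917065  -0.33523598  0.012     ]
```

View pics/tc.png

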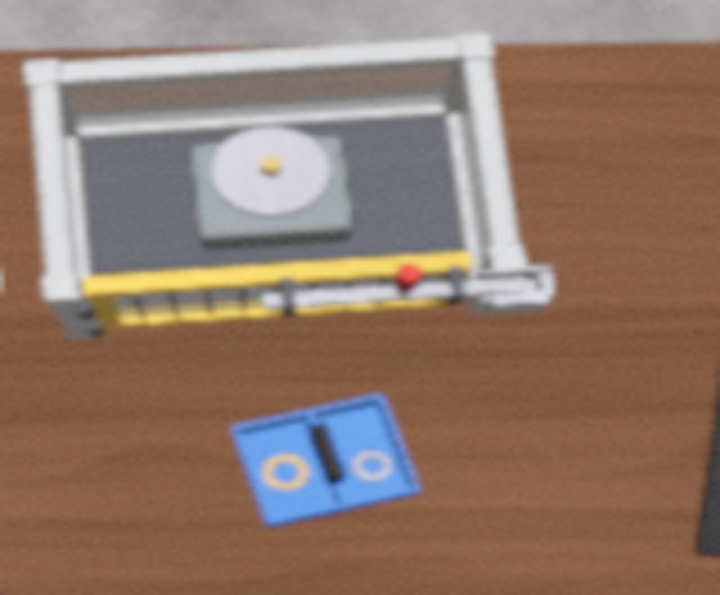

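View pics/tp.png

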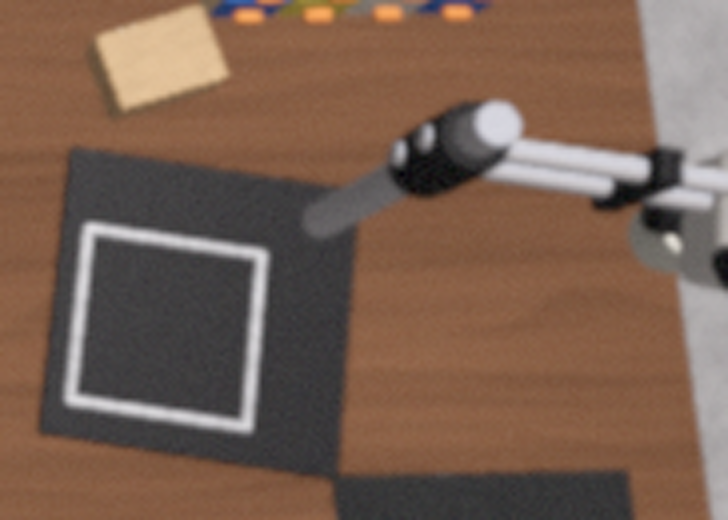

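View pics/sc.png

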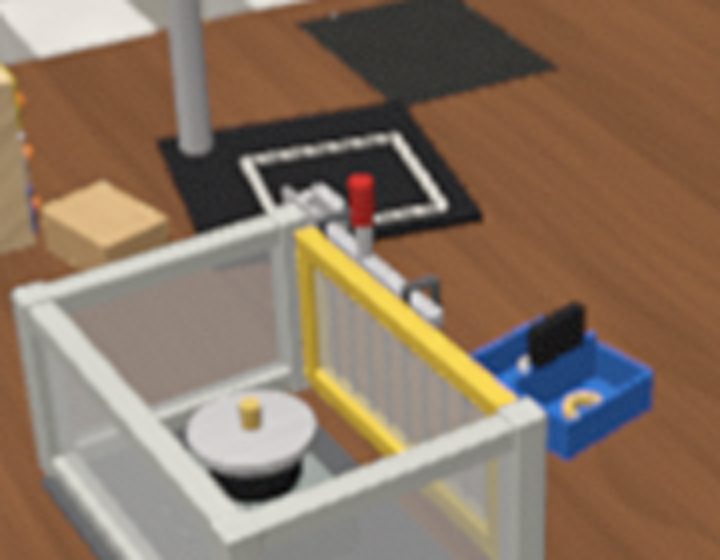

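```bash
python3 - <<'E'
from h import *
ct=cams.calibration("top");cs=cams.calibration("scene")
o=telemetry.get_obs();M=R.from_quat(o["eef_rot"]).as_matrix();print(M.round(3))
print("tcp px",proj(ct,o["eef_pos"]),proj(cs,o["eef_pos"]))
P=[onplane(ct,p,.012) for p in ((352,186.3),(396.5,192.5),(392.5,237.5),(346.7,230.5))]
print("park",np.round(P,4),np.mean(P,0))
for a,b in((3,0),(2,1)): d=P[b]-P[a];print(np.degrees(np.arctan2(d[1],d[0])),np.linalg.norm(d))
for a,b in((1,0),(2,3)): d=P[b]-P[a];print(np.degrees(np.arctan2(d[1],d[0]))-90,np.linalg.norm(d))
# caddy corners & grip
f=lambda x,y:(185+x/4.5,80+y/3.5)
P=[onplane(ct,f(*p),.036) for p in((232,427),(383,395),(420,490),(268,526))]
print("caddy",np.round(P,4),np.mean(P,0))
for a,b in((3,0),(2,1)): d=P[b]-P[a];print(np.degrees(np.arctan2(d[1],d[0])),np.linalg.norm(d))
for a,b in((1,0),(2,3)): d=P[b]-P[a];print(np.degrees(np.arctan2(d[1],d[0]))-90,np.linalg.norm(d))
t=cv2.imread("pics/top0.png");b=t[195:225,245:270];m=(b.max(2)<60).astype(np.uint8)
ys,xs=np.nonzero(m);print("bar",len(xs),xs.mean()+245,ys.mean()+195,onplane(ct,(xs.mean()+245,ys.mean()+195),.08))
# knob top: scene top of red (220,163.5)
k=tri([ray(ct,(275.6,158.5)),ray(cs,(220,169))]);print("knob",k,proj(ct,k),proj(cs,k))
# gate top outer edges: yellow line at z=.158
for p in((85,283),(470,258)): print("gate",onplane(ct,f(*p),.158))
E
```

```text
[[-0.     0.271 -0.962]
 [ 0.001 -0.962 -0.271]
 [-1.    -0.001  0.   ]]
tcp px [528.73608258 299.94424145] [237.13725524  73.49659386]
park [[ 0.5825 -0.2737  0.012 ]
 [ 0.5572 -0.4299  0.012 ]
 [ 0.3989 -0.4015  0.012 ]
 [ 0.4263 -0.2443  0.012 ]] [ 0.49122572 -0.33736832  0.012     ]
-10.653342027389963 0.15894072340130264
-10.172508342224662 0.16074929812526395
-9.218861171449532 0.1582794516913495
-9.878062638918763 0.15959347106908578
caddy [[ 0.5297  0.1356  0.036 ]
 [ 0.5596  0.0189  0.036 ]
 [ 0.4645 -0.0063  0.036 ]
 [ 0.4316  0.1098  0.036 ]] [0.49638758 0.06448052 0.036     ]
14.719075776757403 0.10143331424956624
14.862316686093049 0.09840364341511931
14.377664244437298 0.12045149490215754
15.816594959034205 0.12071751439275365
bar 0 nan nan [nan nan nan]
knob [0.63578948 0.00923411 0.20038313] [275.56425801 158.55723492] [219.93212389 168.98125467]
gate [0.64431275 0.23591567 0.158     ]
gate [ 0.66318623 -0.03951802  0.158     ]<stdin>:16: RuntimeWarning: Mean of empty slice.
  ret = ret.dtype.type(ret / rcount)
```

>>> {"name": "arm_command", "arguments": {
  "targets": [
    [17,33,0,0,0,0],
    [17,33,0,0,0,0],
    [17,33,0,0,0,0],
    [17,33,0,0,0,0],
    [17,33,0,0,0,0]
  ],
  "jaw": -1
}}

```text
time: 0.57
eef_pos: [0.2757, -0.5331, 0.2259]
eef_rot: [-0.699, -0.092, 0.703, -0.092]
wrist_force: [0.9, 0.6, -0.2]
grip_width: 0.0928
```

>>> {"name": "arm_command", "arguments": {
  "targets": [
    [17,33,0,0,0,0],
    [17,33,0,0,0,0],
    [17,33,0,0,0,0],
    [17,33,0,0,0,0],
    [17,33,0,0,0,0]
  ]
}}

```text
time: 0.98
eef_pos: [0.3625, -0.3593, 0.2255]
eef_rot: [-0.699, -0.092, 0.703, -0.091]
wrist_force: [0.3, 0.5, -0.3]
grip_width: 0.0931
```

>>> {"name": "arm_command", "arguments": {
  "targets": [
    [17,33,0,0,0,0],
    [17,33,0,0,0,0],
    [17,33,0,0,0,0],
    [17,33,0,0,0,0],
    [8,33,0,0,0,0]
  ]
}}

```text
time: 1.4
eef_pos: [0.442, -0.1853, 0.2258]
eef_rot: [-0.7, -0.092, 0.702, -0.092]
wrist_force: [-0.6, -0.6, 0.3]
grip_width: 0.0928
```

>>> {"name": "arm_command", "arguments": {
  "targets": [
    [8,33,0,0,0,0],
    [8,33,0,0,0,0],
    [8,33,0,0,0,0],
    [6,33,0,0,0,0],
    [6,33,0,0,0,0]
  ]
}}

```text
time: 1.82
eef_pos: [0.4791, -0.0113, 0.2259]
eef_rot: [-0.7, -0.092, 0.702, -0.092]
wrist_force: [1.5, 0.1, -0.1]
grip_width: 0.0927
```

>>> {"name": "arm_command", "arguments": {
  "targets": [
    [6,30,0,0,0,0],
    [4,20,0,0,0,0],
    [2,10,0,0,0,0],
    [0,0,0,0,0,0]
  ]
}}

```text
time: 2.15
eef_pos: [0.492, 0.0597, 0.2258]
eef_rot: [-0.7, -0.096, 0.701, -0.095]
wrist_force: [-0.9, -0.3, 0.2]
grip_width: 0.0929
```

```bash
python3 - <<'E'
from h import *
o=telemetry.get_obs();im=cams.get_image("wrist");cv2.imwrite("pics/w1.png",im[:,:,::-1])
np.save("w1T.npy",wristT(o,cams.calibration("wrist")));print(o["eef_pos"],o["eef_rot"])
E
```

```text
[0.4919618  0.05970953 0.22584494] [-0.70006743 -0.09643271  0.70118244 -0.0946018 ]
```

View pics/w1.png

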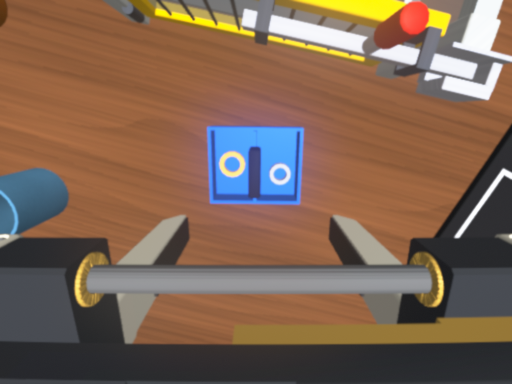

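The wrist view shows the caddy square to the tool, with rim corners at about (208,127), (304,127), (301,204) and (211,204). The black bar runs from (255,148) to (255,200), and the red knob tops out at (414,17).

```bash
python3 - <<'E'
from h import *
T=np.load("w1T.npy");c=cams.calibration("wrist")
im=cv2.imread("pics/w1.png");h=cv2.cvtColor(im,cv2.COLOR_BGR2HSV)
m=cv2.inRange(h,(100,150,80),(125,255,255));m[:,:190]=0;m[215:]=0;m[:110]=0;m[:,320:]=0
k=max(cv2.findContours(m,0,2)[0],key=cv2.contourArea);r=cv2.minAreaRect(k);print(r)
q=cv2.approxPolyDP(k,8,True)[:,0];print(q.tolist())
P=[onplane(c,p.astype(float),.036,T) for p in q];print(np.round(P,4),np.mean(P,0))
g=im.max(2);b=((g<50)).astype(np.uint8);b[:140]=0;b[205:]=0;b[:,:240]=0;b[:,270:]=0
ys,xs=np.nonzero(b);print(xs.min(),xs.max(),ys.min(),ys.max())
for p in((255,148),(255,199)):print(p,[onplane(c,p,z,T).round(4) for z in(.085,.06,.047)])
for p,z in(((414,17),.216),):print("knob top",onplane(c,p,z,T))
E
```

```text
((254.62503051757812, 164.62197875976562), (94.1498031616211, 76.3077163696289), 0.6902771592140198)
[[208, 127], [211, 202], [298, 202], [301, 128]]
[[ 0.5305  0.1368  0.036 ]
 [ 0.4358  0.1114  0.036 ]
 [ 0.4669 -0.0007  0.036 ]
 [ 0.5601  0.025   0.036 ]] [0.49831761 0.06816034 0.036     ]Traceback (most recent call last):
  File "<stdin>", line 9, in <module>
    return umr_minimum(a, axis, None, out, keepdims, initial, where)
ValueError: zero-size array to reduction operation minimum which has no identity
```

>>> {"name": "arm_command", "arguments": {
  "targets": [
    [3,4,-35,0,0,0],
    [2,3,-35,0,0,0],
    [0,0,-35,0,0,0],
    [0,0,-25,0,0,0],
    [0,0,-10,0,0,0]
  ]
}}

```text
time: 2.62
eef_pos: [0.4991, 0.0565, 0.0851]
eef_rot: [0.704, 0.091, -0.698, 0.092]
wrist_force: [0.1, 0.0, 0.6]
grip_width: 0.0931
```

>>> {"name": "arm_command", "arguments": {
  "targets": [
    [0,6,-10,0,0,0],
    [-1,4,-10,0,0,0],
    [0,0,-6,0,0,0],
    [0,0,0,0,0,0]
  ]
}}

```text
time: 2.95
eef_pos: [0.4956, 0.0568, 0.0546]
eef_rot: [0.702, 0.086, -0.701, 0.09]
wrist_force: [-0.2, -0.1, 0.6]
grip_width: 0.0929
```

```bash
python3 - <<'E'
from h import *
o=telemetry.get_obs();im=cams.get_image("wrist");cv2.imwrite("pics/w2.png",im[:,:,::-1])
T=wristT(o,cams.calibration("wrist"));c=cams.calibration("wrist");print(o["eef_pos"],R.from_quat(o["eef_rot"]).as_matrix().round(3))
for z in(.066,.085):print(proj(c,np.array([o["eef_pos"][0],o["eef_pos"][1],z]),T))
E
```

```text
[0.49558251 0.05683992 0.05460144] [[ 0.002  0.248 -0.969]
 [-0.006 -0.969 -0.248]
 [-1.     0.006 -0.   ]]
[259.85852126 244.51742731]
[260.25393268 261.63484297]
```

View pics/w2.png

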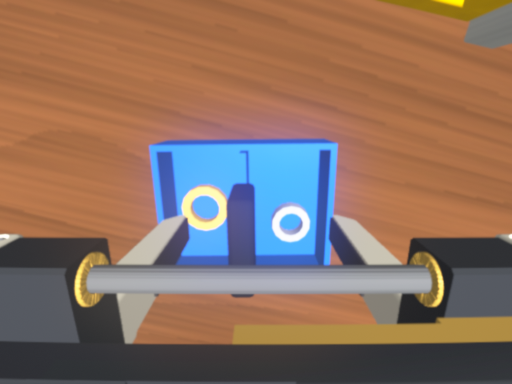

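The caddy bar shows at column 242 and the jaw centre line at about 259, so I need about 10 mm toward +y.

>>> {"name": "arm_command", "arguments": {
  "targets": [
    [1,8,2,0,0,0],
    [1,6,1,0,0,0],
    [0,0,0,0,0,0]
  ]
}}

```text
time: 3.25
eef_pos: [0.4986, 0.0696, 0.0599]
eef_rot: [0.703, 0.085, -0.701, 0.089]
wrist_force: [0.5, 0.2, -0.2]
grip_width: 0.093
```

>>> {"name": "arm_command", "arguments": {
  "targets": [
    [-1,-2,-1,0,0,0.01],
    [0,0,0,0,0,0],
    [0,0,0,0,0,0],
    [0,0,0,0,0,0],
    [0,0,0,0,0,0]
  ],
  "jaw": 1
}}

```text
time: 3.67
eef_pos: [0.4986, 0.0681, 0.0609]
eef_rot: [0.704, 0.089, -0.699, 0.094]
wrist_force: [0.5, -0.2, -0.4]
grip_width: 0.0646
```

>>> {"name": "arm_command", "arguments": {
  "targets": [
    [0,0,0,0,0,0],
    [0,0,0,0,0,0],
    [0,0,0,0,0,0]
  ]
}}

```text
time: 3.92
eef_pos: [0.4986, 0.0679, 0.0609]
eef_rot: [0.704, 0.089, -0.699, 0.093]
wrist_force: [-0.5, -1.5, -1.1]
grip_width: 0.044
```

>>> {"name": "arm_command", "arguments": {
  "targets": [
    [0,0,0,0,0,0],
    [0,0,0,0,0,0],
    [0,0,0,0,0,0],
    [0,0,0,0,0,0],
    [0,0,0,0,0,0]
  ]
}}

```text
time: 4.33
eef_pos: [0.4984, 0.0679, 0.0608]
eef_rot: [0.703, 0.089, -0.699, 0.093]
wrist_force: [-1.6, -0.4, 4.8]
grip_width: 0.0138
```

>>> {"name": "arm_command", "arguments": {
  "targets": [
    [0,0,0,0,0,0],
    [0,0,0,0,0,0],
    [0,0,0,0,0,0],
    [0,0,0,0,0,0]
  ]
}}

```text
time: 4.67
eef_pos: [0.4984, 0.068, 0.0609]
eef_rot: [0.703, 0.089, -0.699, 0.093]
wrist_force: [-0.4, -0.4, 0.1]
grip_width: 0.0138
```

>>> {"name": "arm_command", "arguments": {
  "targets": [
    [0,0,8,0,0,0],
    [0,0,15,0,0,0],
    [0,0,20,0,0,0],
    [0,0,15,0,0,0],
    [0,0,5,0,0,0]
  ]
}}

```text
time: 5.08
eef_pos: [0.4957, 0.0674, 0.1251]
eef_rot: [-0.701, -0.089, 0.702, -0.094]
wrist_force: [-0.2, 0.1, -3.2]
grip_width: 0.0139
```

```bash
python3 - <<'E'
from h import *
o=telemetry.get_obs();im=cams.get_image("scene");cv2.imwrite("pics/s2.png",cv2.resize(im[100:292,130:386],None,fx=3,fy=3,interpolation=cv2.INTER_CUBIC)[:,:,::-1])
print(o["eef_pos"],o["wrist_force"],o["wrist_torque"],R.from_quat(o["eef_rot"]).as_matrix().round(3))
E
```

```text
[0.49572086 0.06741058 0.12507956] [-0.16014755  0.11373322 -3.16435157] [-0.03905465 -0.01048436 -0.00359287] [[-0.     0.256 -0.967]
 [-0.007 -0.967 -0.256]
 [-1.     0.007  0.002]]
```

View pics/s2.png

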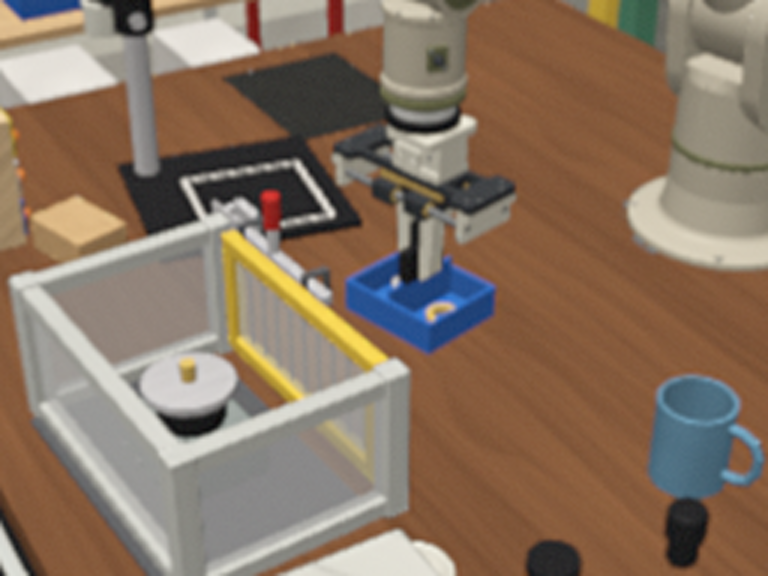

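>>> {"name": "arm_command", "arguments": {
  "targets": [
    [0,-10,0,0,0,-0.01],
    [0,-20,0,0,0,-0.03],
    [0,-28,0,0,0,-0.04],
    [0,-30,0,0,0,-0.04],
    [0,-30,0,0,0,-0.04]
  ]
}}

```text
time: 5.55
eef_pos: [0.495, -0.0495, 0.1233]
eef_rot: [-0.706, -0.035, 0.707, -0.038]
wrist_force: [-0.5, -0.1, -3.9]
grip_width: 0.0136
```

>>> {"name": "arm_command", "arguments": {
  "targets": [
    [0,-30,0,0,0,-0.04],
    [0,-30,0,0,0,-0.04],
    [0,-30,0,0,0,-0.04],
    [0,-30,0,0,0,-0.04],
    [0,-30,0,0,0,-0.04]
  ]
}}

```text
time: 5.97
eef_pos: [0.4895, -0.21, 0.1183]
eef_rot: [-0.703, 0.04, 0.709, 0.037]
wrist_force: [1.1, 0.2, -3.1]
grip_width: 0.0137
```

>>> {"name": "arm_command", "arguments": {
  "targets": [
    [0,-30,2,0,0,-0.03],
    [0,-30,2,0,0,-0.02],
    [0,-25,0,0,0,-0.01],
    [0,-18,0,0,0,0],
    [0,-8,0,0,0,0]
  ]
}}

```text
time: 6.38
eef_pos: [0.4816, -0.3357, 0.1166]
eef_rot: [-0.697, 0.068, 0.711, 0.064]
wrist_force: [0.0, -0.2, -3.5]
grip_width: 0.0138
```

>>> {"name": "arm_command", "arguments": {
  "targets": [
    [0,-1,0,0,0,0],
    [0,0,0,0,0,0]
  ]
}}

```text
time: 6.55
eef_pos: [0.4792, -0.3391, 0.1146]
eef_rot: [-0.696, 0.069, 0.711, 0.066]
wrist_force: [0.1, 0.8, -3.4]
grip_width: 0.0134
```

```bash
python3 - <<'E'
from h import *
o=telemetry.get_obs();im=cams.get_image("wrist");cv2.imwrite("pics/w3.png",im[:,:,::-1])
c=cams.calibration("wrist");T=wristT(o,c);np.save("w3T.npy",T);M=R.from_quat(o["eef_rot"]).as_matrix();print(o["eef_pos"],M.round(4),np.degrees(np.arctan2(M[1,1],M[0,1])))
E
```

```text
[ 0.47922681 -0.33909812  0.11464948] [[-0.0218 -0.1902 -0.9815]
 [-0.0024 -0.9817  0.1903]
 [-0.9998  0.0065  0.0209]] -100.96749526002817
```

View pics/w3.png

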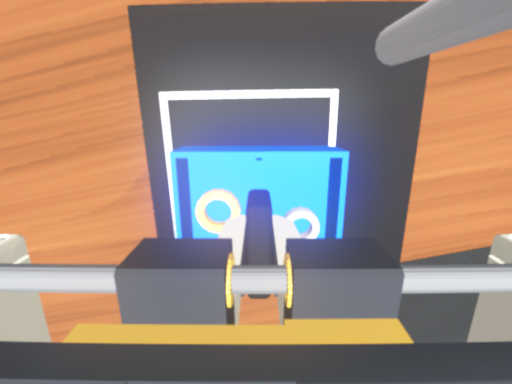

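```bash
python3 - <<'E'
from h import *
c=cams.calibration("wrist");T=np.load("w3T.npy")
P=[onplane(c,p,.012,T) for p in((161,92),(338,91))];print(np.round(P,4))
d=P[0]-P[1];u=d/np.linalg.norm(d);x=np.array([u[1],-u[0],0]);print(np.linalg.norm(d),np.degrees(np.arctan2(x[1],x[0])),(P[0]+P[1])/2-.08*x)
E
```

```text
[[ 0.5845 -0.2707  0.012 ]
 [ 0.555  -0.4262  0.012 ]]
0.15826020891981754 -10.72707623542473 [ 0.4911221  -0.33353634  0.012     ]
```

>>> {"name": "arm_command", "arguments": {
  "targets": [
    [6,2,0,0,-0.012,0.005],
    [6,2,0,0,-0.01,0.005],
    [3,0,0,0,0,0]
  ]
}}

```text
time: 6.85
eef_pos: [0.4952, -0.3299, 0.1141]
eef_rot: [0.705, -0.062, -0.704, -0.062]
wrist_force: [0.1, -0.6, -2.9]
grip_width: 0.0137
```

```bash
cat >st.py <<'E'
from h import *
o=telemetry.get_obs();M=R.from_quat(o["eef_rot"]).as_matrix();print(o["time"],o["eef_pos"].round(4),M.round(4).tolist(),np.degrees(np.arctan2(M[1,1],M[0,1])),o["wrist_force"].round(1),o["grip_width"].round(4))
E
python3 st.py
```

```text
Traceback (most recent call last):
  File "st.py", line 2, in <module>
    o=telemetry.get_obs();M=R.from_quat(o["eef_rot"]).as_matrix();print(o["time"],o["eef_pos"].round(4),M.round(4).tolist(),np.degrees(np.arctan2(M[1,1],M[0,1])),o["wrist_force"].round(1),o["grip_width"].round(4))
                                                                                                                                                                                            ^^^^^^^^^^^^^^^^^^^^^
AttributeError: 'float' object has no attribute 'round'
```

```bash
sed -i 's/o\["grip_width"\].round(4)/o["grip_width"]/' st.py; python3 st.py
```

```text
6.85 [ 0.4952 -0.3299  0.1141] [[0.0005, -0.1748, -0.9846], [0.0002, -0.9846, 0.1748], [-1.0, -0.0003, -0.0005]] -100.06642443163176 [ 0.1 -0.6 -2.9] 0.013718401617120575
```

>>> {"name": "arm_command", "arguments": {
  "targets": [
    [-1,-2,-8,0,0,0],
    [-1,-2,-10,0,0,0],
    [0,0,-8,0,0,0]
  ]
}}

```text
time: 7.1
eef_pos: [0.4965, -0.3317, 0.0882]
eef_rot: [0.706, -0.06, -0.703, -0.06]
wrist_force: [0.8, 0.7, -2.9]
grip_width: 0.0136
```

```bash
python3 st.py
```

```text
7.1 [ 0.4965 -0.3317  0.0882] [[0.0052, -0.1693, -0.9856], [-0.0008, -0.9856, 0.1693], [-1.0, -0.0001, -0.0053]] -99.74735233282966 [ 0.8  0.7 -2.9] 0.013612611784820667
```

>>> {"name": "arm_command", "arguments": {
  "targets": [
    [-3,-2,-5,0,0.006,0],
    [-2,-2,-4,0,0,0],
    [0,0,-2,0,0,0]
  ]
}}

```text
time: 7.35
eef_pos: [0.4898, -0.3352, 0.0733]
eef_rot: [-0.703, 0.06, 0.706, 0.06]
wrist_force: [-0.4, -0.6, -3.2]
grip_width: 0.014
```

```bash
python3 st.py
```

```text
7.35 [ 0.4898 -0.3352  0.0733] [[-0.005, -0.1687, -0.9857], [0.001, -0.9857, 0.1687], [-1.0, -0.0002, 0.0052]] -99.7097212408821 [-0.4 -0.6 -3.2] 0.013963978491187537
```

Force is still −3.2 N, so the caddy hasn't touched down. I'll keep lowering in small steps until it lands.

>>> {"name": "arm_command", "arguments": {
  "targets": [
    [1,0,-2,0,-0.005,0]
  ]
}}

```text
time: 7.43
eef_pos: [0.4898, -0.3351, 0.072]
eef_rot: [-0.704, 0.059, 0.705, 0.061]
wrist_force: [-8.1, 8.1, 43.4]
grip_width: 0.0141
```

>>> {"name": "arm_command", "arguments": {
  "targets": [
    [0,0,-1.5,0,0,0]
  ]
}}

```text
time: 7.52
eef_pos: [0.4899, -0.3351, 0.072]
eef_rot: [-0.704, 0.06, 0.705, 0.061]
wrist_force: [-1.8, 5.5, 24.7]
grip_width: 0.0139
```

```bash
python3 st.py
```

```text
7.5167 [ 0.4899 -0.3351  0.072 ] [[-0.0011, -0.1695, -0.9855], [0.0015, -0.9855, 0.1694], [-1.0, -0.0013, 0.0013]] -99.75594922993432 [-1.8  5.5 24.7] 0.013890252906159358
```

It has landed flat. I'll ease off the downward push, check, then let go.

>>> {"name": "arm_command", "arguments": {
  "targets": [
    [0,0,0,0,0,0]
  ]
}}

```text
time: 7.6
eef_pos: [0.49, -0.3353, 0.0726]
eef_rot: [-0.704, 0.06, 0.705, 0.061]
wrist_force: [0.1, -0.6, -3.8]
grip_width: 0.0138
```

>>> {"name": "arm_command", "arguments": {
  "targets": [
    [0,0,0,0,0,0],
    [0,0,0,0,0,0],
    [0,0,0,0,0,0]
  ],
  "jaw": -0.2
}}

```text
time: 7.85
eef_pos: [0.4905, -0.3363, 0.0736]
eef_rot: [0.705, -0.061, -0.704, -0.06]
wrist_force: [0.3, 0.6, -0.7]
grip_width: 0.0291
```

>>> {"name": "arm_command", "arguments": {
  "targets": [
    [0,0,0,0,0,0],
    [0,0,0,0,0,0],
    [0,0,0,0,0,0],
    [0,0,0,0,0,0],
    [0,0,0,0,0,0]
  ]
}}

```text
time: 8.27
eef_pos: [0.4907, -0.3366, 0.0732]
eef_rot: [0.705, -0.061, -0.704, -0.061]
wrist_force: [0.1, -0.8, -0.1]
grip_width: 0.0554
```

```bash
python3 st.py; python3 -c "
from h import *
cv2.imwrite('pics/w4.png',cams.get_image('wrist')[:,:,::-1])"
```

```text
8.2667 [ 0.4907 -0.3366  0.0732] [[0.002, -0.1709, -0.9853], [-0.0004, -0.9853, 0.1709], [-1.0, 0.0001, -0.002]] -99.84294621854575 [ 0.1 -0.8 -0.1] 0.055402851228510124
```

View pics/w4.png

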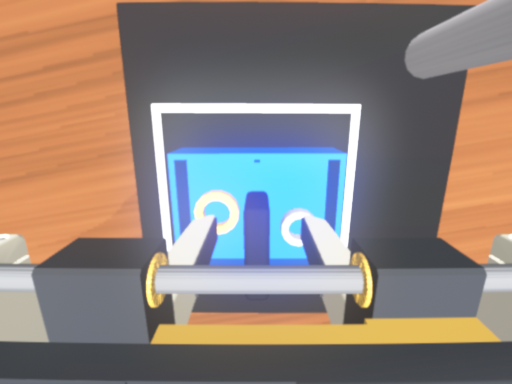

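The caddy rests inside the outline with both rings (215,212) and (300,228) in it, and the jaws are clear of the bar. Raising straight up.

>>> {"name": "arm_command", "arguments": {
  "targets": [
    [0,0,15,0,0,0],
    [0,0,30,0,0,0],
    [0,0,38,0,0,0],
    [0,0,38,0,0,0],
    [0,0,35,0,0,0]
  ]
}}

```text
time: 8.73
eef_pos: [0.4859, -0.3333, 0.2262]
eef_rot: [-0.7, 0.058, 0.709, 0.063]
wrist_force: [0.5, -0.8, 0.3]
grip_width: 0.0562
```

>>> {"name": "arm_command", "arguments": {
  "targets": [
    [0,0,25,0,0,0],
    [0,0,10,0,0,0.03],
    [0,20,0,0,0,0.05],
    [0,30,0,0,0,0.05],
    [0,35,0,0,0,0.05]
  ]
}}

```text
time: 9.15
eef_pos: [0.4871, -0.2541, 0.2723]
eef_rot: [0.707, 0.001, -0.707, 0.003]
wrist_force: [0.6, 0.1, -1.1]
grip_width: 0.056
```

```bash
python3 st.py; python3 - <<'E'
from h import *
ct=cams.calibration("top")
t=np.ascontiguousarray(cams.get_image('top')[:,:,::-1]);cv2.imwrite('pics/t3.png',t)
cv2.imwrite("pics/tp3.png",cv2.resize(t[90:260,180:420],None,fx=3.2,fy=3.2,interpolation=cv2.INTER_CUBIC))
E
```

```text
9.15 [ 0.4871 -0.2541  0.2723] [[0.0002, 0.0054, -1.0], [-0.0032, -1.0, -0.0054], [-1.0, 0.0032, -0.0001]] -89.68997225609262 [ 0.6  0.1 -1.1] 0.05595141678442461
```

View pics/tp3.png

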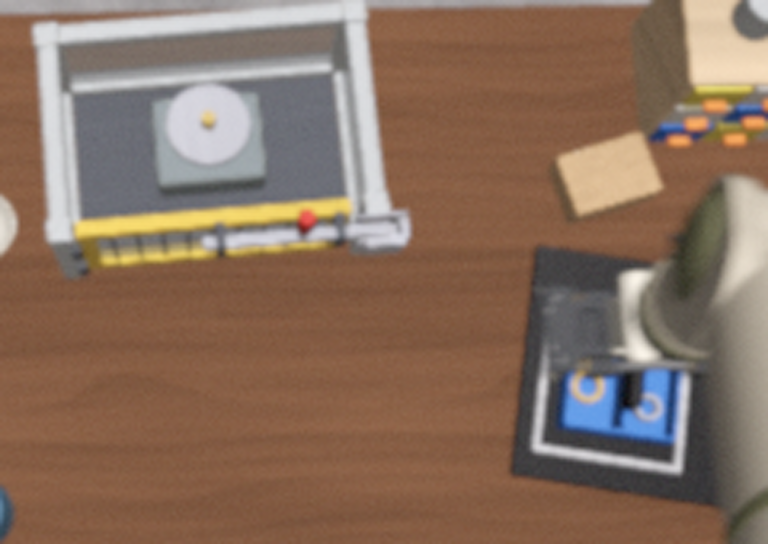

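>>> {"name": "arm_command", "arguments": {
  "targets": [
    [8,35,0,0,0,0.03],
    [8,35,0,0,0,0.02],
    [8,35,0,0,0,0],
    [8,35,0,0,0,0],
    [8,35,0,0,0,0]
  ]
}}

```text
time: 9.62
eef_pos: [0.5229, -0.0682, 0.2704]
eef_rot: [-0.705, -0.024, 0.708, -0.024]
wrist_force: [-0.2, 0.7, -0.1]
grip_width: 0.056
```

>>> {"name": "arm_command", "arguments": {
  "targets": [
    [8,30,0,0,0,0],
    [5,20,0,0,0,0],
    [2,8,0,0,0,0],
    [0,0,0,0,0,0]
  ]
}}

```text
time: 9.95
eef_pos: [0.537, 0.0038, 0.2687]
eef_rot: [-0.704, -0.03, 0.709, -0.028]
wrist_force: [-0.6, 0.5, -0.2]
grip_width: 0.0561
```

```bash
python3 - <<'E'
from h import *
o=telemetry.get_obs();c=cams.calibration("wrist");T=wristT(o,c);np.save("w5T.npy",T)
t=np.ascontiguousarray(cams.get_image('wrist')[:,:,::-1]);cv2.imwrite('pics/w5.png',t)
print(o["q"].round(2))
s=cams.get_image("scene")[:,:,::-1];cv2.imwrite("pics/s5.png",s)
h=cv2.cvtColor(t,cv2.COLOR_BGR2HSV);m=cv2.inRange(h,(0,150,70),(6,255,255))|cv2.inRange(h,(174,150,70),(180,255,255))
for k in cv2.findContours(m,0,2)[0]:
    if cv2.contourArea(k)>60: print(cv2.boundingRect(k),cv2.minAreaRect(k))
E
python3 st.py
```

```text
[ 0.05  0.34 -0.21  1.97  0.09  0.85 -1.7 ]
(249, 67, 24, 26) ((260.2500305175781, 78.2500228881836), (23.33452033996582, 24.041629791259766), 45.0)
10.05 [0.5367 0.001  0.2687] [[-0.0067, 0.0792, -0.9968], [0.0022, -0.9969, -0.0792], [-1.0, -0.0028, 0.0065]] -85.456619128727 [-0.6 -0.1 -0.1] 0.055690617051078584
```

View pics/w5.png

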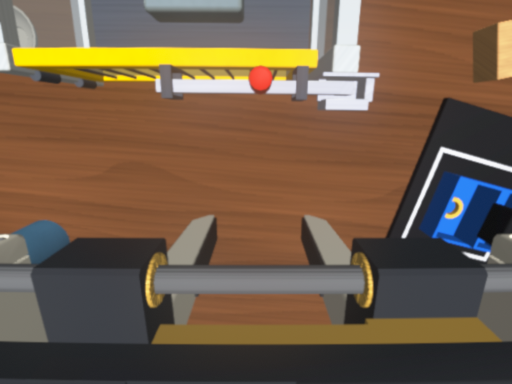

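View pics/s5.png

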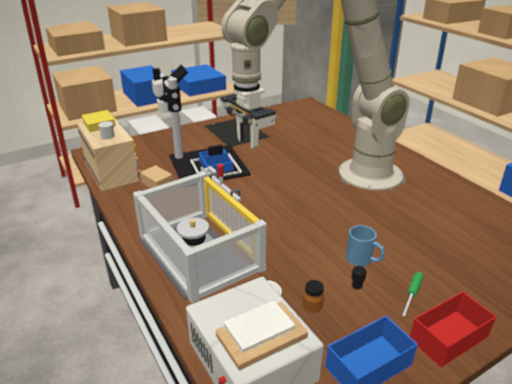

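The red knob shows in the wrist view at (260,78), directly ahead of the tool. The gate rail and bolt are parallel to the image rows.

```bash
python3 - <<'E'
from h import *
c=cams.calibration("wrist");T=np.load("w5T.npy")
print(T[:3,3],onplane(c,(260.5,78.5),.216,T),onplane(c,(260.5,78.5),.2,T))
print(proj(cams.calibration("scene"),np.array([.537,.001,.269])))
print("w1",onplane(cams.calibration("wrist"),(414.5,17),.216,np.load("w1T.npy")))
# rail (yellow top) ends
a,b=onplane(c,(15,58),.158,T),onplane(c,(318,59),.158,T);d=a-b;print(a,b,np.degrees(np.arctan2(d[1],d[0]))-90)
# scene: knob after
print(proj(cams.calibration("top"),np.array([.635,.0,.216])))
# w1+top+scene tri of top
s=cv2.imread("pics/scene0.png");h=cv2.cvtColor(s,cv2.COLOR_BGR2HSV);m=(cv2.inRange(h,(0,120,70),(6,255,255))|cv2.inRange(h,(174,120,70),(180,255,255)))[150:190,200:250]
print([ (i+150,np.nonzero(r)[0].min()+200,np.nonzero(r)[0].max()+200) for i,r in enumerate(m) if r.any()])
E
```

```text
[0.61058816 0.00995633 0.42289144] [0.63417664 0.01125425 0.216     ] [0.63600086 0.01135463 0.2       ]
[247.3193902  139.72531207]
w1 [0.63444736 0.0119694  0.216     ]
[0.64184127 0.23735502 0.158     ] [ 0.66151798 -0.03858319  0.158     ] 4.078766756430724
[278.94123663 157.35355777]
[(163, np.int64(218), np.int64(222)), (164, np.int64(217), np.int64(223)), (165, np.int64(216), np.int64(223)), (166, np.int64(217), np.int64(223)), (167, np.int64(217), np.int64(223)), (168, np.int64(217), np.int64(223)), (169, np.int64(217), np.int64(223)), (170, np.int64(217), np.int64(223)), (171, np.int64(217), np.int64(223)), (172, np.int64(218), np.int64(223)), (173, np.int64(218), np.int64(222)), (174, np.int64(218), np.int64(222)), (175, np.int64(218), np.int64(222)), (176, np.int64(218), np.int64(221))]
```

>>> {"name": "arm_command", "arguments": {
  "targets": [
    [25,1,0,0,0,0],
    [30,2,0,0,-0.004,0],
    [25,2,0,0,-0.003,0],
    [12,2,0,0,0,0],
    [4,1,0,0,0,0]
  ]
}}

```text
time: 10.47
eef_pos: [0.6323, -0.0039, 0.2683]
eef_rot: [-0.706, -0.022, 0.708, -0.025]
wrist_force: [-0.2, 0.5, -0.4]
grip_width: 0.0558
```

```bash
python3 st.py
```

```text
10.4667 [ 0.6323 -0.0039  0.2683] [[-0.003, 0.0664, -0.9978], [-0.0036, -0.9978, -0.0664], [-1.0, 0.0034, 0.0032]] -86.19343754069952 [-0.2  0.5 -0.4] 0.0558093408192629
```

>>> {"name": "arm_command", "arguments": {
  "targets": [
    [1,8,-5,0,0,0],
    [0,6,-10,0,0,0],
    [0,2,-10,0,0,0],
    [0,0,0,0,0,0]
  ]
}}

```text
time: 10.8
eef_pos: [0.631, 0.0081, 0.2401]
eef_rot: [-0.705, -0.019, 0.709, -0.023]
wrist_force: [-1.4, 0.7, 0.3]
grip_width: 0.0559
```

```bash
python3 st.py
```

```text
10.8 [0.631  0.0081 0.2401] [[-0.0052, 0.0599, -0.9982], [-0.0054, -0.9982, -0.0599], [-1.0, 0.0051, 0.0055]] -86.5669654746332 [-1.4  0.7  0.3] 0.05590123026337841
```

>>> {"name": "arm_command", "arguments": {
  "targets": [
    [3,3,-8,0,-0.005,0],
    [1,1,-12,0,0,0.005],
    [0,0,-14,0,0,0]
  ]
}}

```text
time: 11.05
eef_pos: [0.6346, 0.0126, 0.2057]
eef_rot: [0.708, 0.021, -0.706, 0.025]
wrist_force: [-0.4, 0.3, 0.2]
grip_width: 0.056
```

```bash
python3 st.py; python3 -c "
from h import *
o=telemetry.get_obs();c=cams.calibration('wrist');T=wristT(o,c)
cv2.imwrite('pics/w6.png',cams.get_image('wrist')[:,:,::-1])
cv2.imwrite('pics/s6.png',cv2.resize(cams.get_image('scene')[80:240,150:330],None,fx=4,fy=3.6)[:,:,::-1])"
```

```text
11.05 [0.6346 0.0126 0.2057] [[0.0029, 0.066, -0.9978], [-0.0055, -0.9978, -0.066], [-1.0, 0.0057, -0.0025]] -86.21663868334814 [-0.4  0.3  0.2] 0.05604750657947226
```

View pics/w6.png

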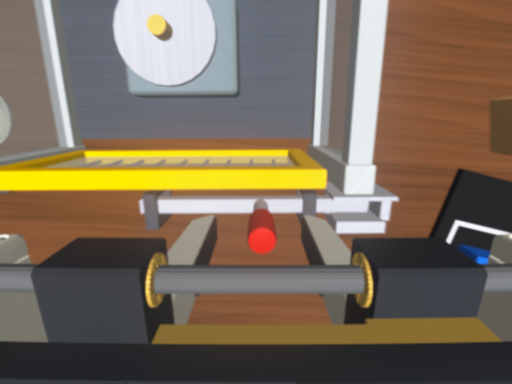

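View pics/s6.png

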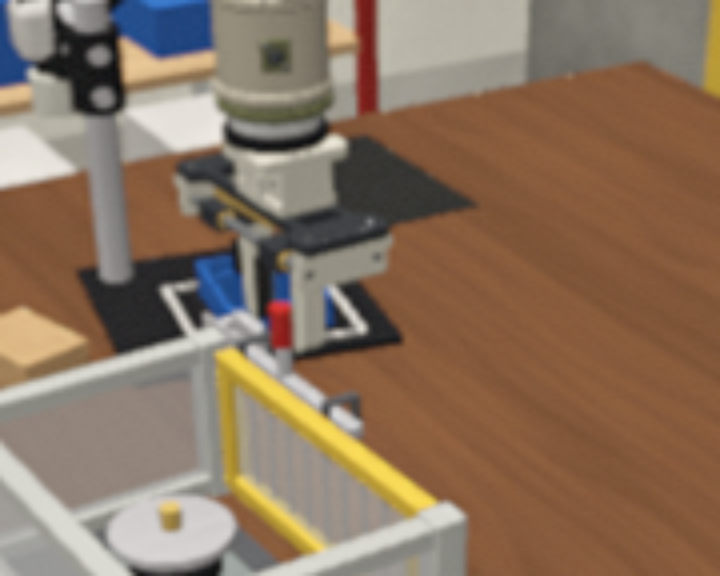

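The knob is between the jaws, with its top at about (262,232). I'll check that pixel against the calibration before closing.

```bash
python3 - <<'E'
from h import *
o=telemetry.get_obs();c=cams.calibration('wrist');T=wristT(o,c)
for p in((262,232),(262,240)): print(onplane(c,p,.216,T))
print(o["eef_pos"],proj(c,np.array([.6345,.011,.216]),T))
E
```

```text
[0.64133478 0.01179454 0.216     ]
[0.6363556  0.01145451 0.216     ]
[0.63298333 0.01237553 0.20357718] [262.56772177 242.97717195]
```

>>> {"name": "arm_command", "arguments": {
  "targets": [
    [0,0,-10,0,0,0],
    [0,0,-5,0,0,0],
    [0,0,0,0,0,0]
  ]
}}

```text
time: 11.4
eef_pos: [0.633, 0.0125, 0.1873]
eef_rot: [-0.706, -0.021, 0.708, -0.026]
wrist_force: [-0.2, 0.4, 0.5]
grip_width: 0.0558
```

```bash
python3 st.py
```

```text
11.4 [0.633  0.0125 0.1873] [[-0.0021, 0.0664, -0.9978], [-0.006, -0.9978, -0.0664], [-1.0, 0.0059, 0.0025]] -86.19217250052158 [-0.2  0.4  0.5] 0.05578924033105213
```

>>> {"name": "arm_command", "arguments": {
  "targets": [
    [3,-1,1,0,0,0],
    [0,0,0,0,0,0],
    [0,0,0,0,0,0],
    [0,0,0,0,0,0],
    [0,0,0,0,0,0]
  ],
  "jaw": 1
}}

```text
time: 11.82
eef_pos: [0.6371, 0.0112, 0.1895]
eef_rot: [-0.707, -0.021, 0.707, -0.025]
wrist_force: [0.4, -0.2, -0.4]
grip_width: 0.0268
```

>>> {"name": "arm_command", "arguments": {
  "targets": [
    [0,0,0,0,0,0],
    [0,0,0,0,0,0],
    [0,0,0,0,0,0],
    [0,0,0,0,0,0]
  ]
}}

```text
time: 12.15
eef_pos: [0.6373, 0.0111, 0.1899]
eef_rot: [0.707, 0.021, -0.707, 0.025]
wrist_force: [0.6, 0.6, -2.2]
grip_width: 0.0175
```

```bash
python3 st.py
```

```text
12.15 [0.6373 0.0111 0.1899] [[0.0006, 0.0655, -0.9978], [-0.0057, -0.9978, -0.0655], [-1.0, 0.0057, -0.0002]] -86.2418327915472 [ 0.6  0.6 -2.2] 0.017478635387771044
```

>>> {"name": "arm_command", "arguments": {
  "targets": [
    [0,0,4,0,0,0],
    [0,0,4,0,0,0],
    [0,0,3,0,0,0]
  ]
}}

```text
time: 12.4
eef_pos: [0.6372, 0.0112, 0.2011]
eef_rot: [-0.707, -0.021, 0.707, -0.025]
wrist_force: [0.3, -0.9, -2.1]
grip_width: 0.0175
```

```bash
python3 st.py
```

```text
12.4 [0.6372 0.0112 0.2011] [[-0.0001, 0.0656, -0.9978], [-0.0055, -0.9978, -0.0656], [-1.0, 0.0055, 0.0005]] -86.23849520346184 [ 0.3 -0.9 -2.1] 0.01745828359809829
```

>>> {"name": "arm_command", "arguments": {
  "targets": [
    [0,5,0,0,0,0],
    [-0.5,8,0,0,0,0],
    [-0.5,8,0,0,0,0]
  ]
}}

```text
time: 12.65
eef_pos: [0.6359, 0.0308, 0.2021]
eef_rot: [-0.707, -0.019, 0.707, -0.024]
wrist_force: [1.1, -1.6, -1.3]
grip_width: 0.0175
```

```bash
python3 st.py
```

```text
12.65 [0.6359 0.0308 0.2021] [[-0.0001, 0.0621, -0.9981], [-0.0071, -0.998, -0.0621], [-1.0, 0.0071, 0.0005]] -86.44210915110159 [ 1.1 -1.6 -1.3] 0.01747470917255101
```

Drawn about 20 mm with only 1.6 N of resistance, so the toe is over the lip. I'll carry on to the stop.

>>> {"name": "arm_command", "arguments": {
  "targets": [
    [-0.5,8,-0.5,0,0,0],
    [-0.5,7,0,0,0,0],
    [-0.5,5,0,0,0,0]
  ]
}}

```text
time: 12.9
eef_pos: [0.6341, 0.055, 0.2015]
eef_rot: [-0.707, -0.02, 0.707, -0.025]
wrist_force: [0.8, -1.1, -1.3]
grip_width: 0.0175
```

>>> {"name": "arm_command", "arguments": {
  "targets": [
    [0,3,0,0,0,0],
    [0,2,0,0,0,0]
  ]
}}

```text
time: 13.07
eef_pos: [0.6338, 0.0596, 0.2012]
eef_rot: [-0.706, -0.02, 0.707, -0.026]
wrist_force: [1.7, -16.1, -1.5]
grip_width: 0.0173
```

```bash
python3 st.py
```

```text
13.0667 [0.6338 0.0596 0.2012] [[-0.0008, 0.0652, -0.9979], [-0.0096, -0.9978, -0.0652], [-1.0, 0.0095, 0.0014]] -86.25946126635681 [  1.7 -16.1  -1.5] 0.01732137923639389
```

```bash
cat > arc.py <<'E'
from h import *
a=np.radians(4.0);Rz=lambda t:np.array([[np.cos(t),-np.sin(t)],[np.sin(t),np.cos(t)]])
k0=np.array([.6338,.0590]);H=k0+Rz(a)@np.array([.024,.1855])
if __name__=="__main__":
    print(H)
    for d in range(0,29,4):
        print(d,(H+Rz(-np.radians(d))@(k0-H)).round(4))
    print(25,(H+Rz(-np.radians(25))@(k0-H)).round(4))
E
python3 arc.py
```

```text
[0.64480171 0.24572229]
0 [0.6338 0.059 ]
4 [0.6208 0.0602]
8 [0.6079 0.0623]
12 [0.5952 0.0654]
16 [0.5828 0.0693]
20 [0.5706 0.074 ]
24 [0.5588 0.0796]
28 [0.5474 0.086 ]
25 [0.5559 0.0811]
```

>>> {"name": "arm_command", "arguments": {
  "targets": [
    [-5,0,0,0,0,-0.025],
    [-8,0.5,0,0,0,-0.045],
    [-9,1,0,0,0,-0.045]
  ]
}}

```text
time: 13.32
eef_pos: [0.614, 0.061, 0.2011]
eef_rot: [0.708, -0.022, -0.706, -0.015]
wrist_force: [1.9, -0.9, -0.4]
grip_width: 0.0177
```

```bash
cat > ga.py <<'E'
from arc import *
o=telemetry.get_obs();v=o["eef_pos"][:2]-H;u=k0-H
print("angle",np.degrees(np.arctan2(u[1],u[0])-np.arctan2(v[1],v[0])),"radius err mm",1e3*(np.linalg.norm(v)-np.linalg.norm(u)),o["wrist_torque"].round(2),o["dq"].round(3).tolist())
E
python3 ga.py;python3 st.py
```

```text
angle 6.085217239778782 radius err mm 0.22127090021439866 [ 0.41 -0.14  0.12] [-0.146, -0.123, 0.144, 0.246, -0.109, -0.141, -0.514]
13.3167 [0.614  0.061  0.2011] [[0.0017, -0.0536, -0.9986], [-0.0099, -0.9985, 0.0536], [-0.9999, 0.0098, -0.0022]] -93.07429156124961 [ 1.9 -0.9 -0.4] 0.01769716815117827
```

Gate angle is about 6°, force is low and it's following the arc. Continuing.

>>> {"name": "arm_command", "arguments": {
  "targets": [
    [-10,2,0,0,0,-0.05],
    [-11,3,0,0,0,-0.055],
    [-11,3.5,0,0,0,-0.055]
  ]
}}

```text
time: 13.57
eef_pos: [0.582, 0.069, 0.2011]
eef_rot: [0.704, -0.082, -0.702, -0.075]
wrist_force: [2.1, -0.9, -2.4]
grip_width: 0.0178
```

```bash
python3 ga.py;python3 st.py
```

```text
angle 16.198216796530918 radius err mm 0.47454071142269405 [ 0.52 -0.33  0.04] [-0.245, -0.148, 0.183, 0.287, -0.131, -0.158, -0.689]
13.5667 [0.582  0.069  0.2011] [[0.002, -0.2211, -0.9752], [-0.0106, -0.9752, 0.2211], [-0.9999, 0.0099, -0.0043]] -102.77624556868138 [ 2.1 -0.9 -2.4] 0.017837458215701082
```

>>> {"name": "arm_command", "arguments": {
  "targets": [
    [-11,4,0,0,0,-0.055],
    [-9,4,0,0,0,-0.05],
    [-4,2,0,0,0,-0.02],
    [0,0,0,0,0,0]
  ]
}}

```text
time: 13.9
eef_pos: [0.5559, 0.0804, 0.2016]
eef_rot: [0.697, -0.129, -0.694, -0.122]
wrist_force: [1.3, -4.1, -1.6]
grip_width: 0.0176
```

```bash
python3 ga.py;python3 st.py
```

```text
angle 24.8829475248 radius err mm 0.6648889607806796 [-0.09 -0.31 -0.1 ] [-0.006, -0.0, 0.007, -0.004, 0.005, -0.001, 0.009]
13.9 [0.5559 0.0804 0.2016] [[0.0021, -0.35, -0.9367], [-0.0106, -0.9367, 0.35], [-0.9999, 0.0092, -0.0057]] -110.48900546456294 [ 1.3 -4.1 -1.6] 0.017630401895561535
```

>>> {"name": "arm_command", "arguments": {
  "targets": [
    [0,0,0,0,0,0],
    [0,0,0,0,0,0],
    [0,0,0,0,0,0],
    [0,0,0,0,0,0],
    [0,0,0,0,0,0]
  ]
}}

```text
time: 14.32
eef_pos: [0.5582, 0.0792, 0.2018]
eef_rot: [0.698, -0.128, -0.694, -0.121]
wrist_force: [0.8, -2.3, -1.1]
grip_width: 0.0174
```

```bash
python3 ga.py;python3 st.py; python3 - <<'E'
from h import *
o=telemetry.get_obs();c=cams.calibration('wrist');np.save("w8T.npy",wristT(o,c))
cv2.imwrite('pics/w8.png',cams.get_image('wrist')[:,:,::-1])
cv2.imwrite('pics/s8.png',cv2.resize(cams.get_image('scene')[80:270,130:386],None,fx=3,fy=3,interpolation=cv2.INTER_CUBIC)[:,:,::-1])
cv2.imwrite('pics/t8.png',cv2.resize(cams.get_image('top')[80:260,180:430],None,fx=3,fy=3,interpolation=cv2.INTER_CUBIC)[:,:,::-1])
E
```

```text
angle 24.103148324167865 radius err mm 0.6966045961839806 [ 0.23 -0.08  0.03] [0.005, 0.005, -0.002, -0.006, -0.0, -0.0, 0.005]
14.3167 [0.5582 0.0792 0.2018] [[0.004, -0.3474, -0.9377], [-0.0113, -0.9377, 0.3474], [-0.9999, 0.0092, -0.0077]] -110.33217048879357 [ 0.8 -2.3 -1.1] 0.01744990231695281
```

View pics/w8.png

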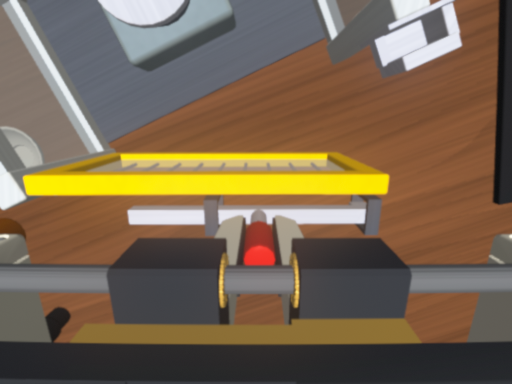

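View pics/s8.png

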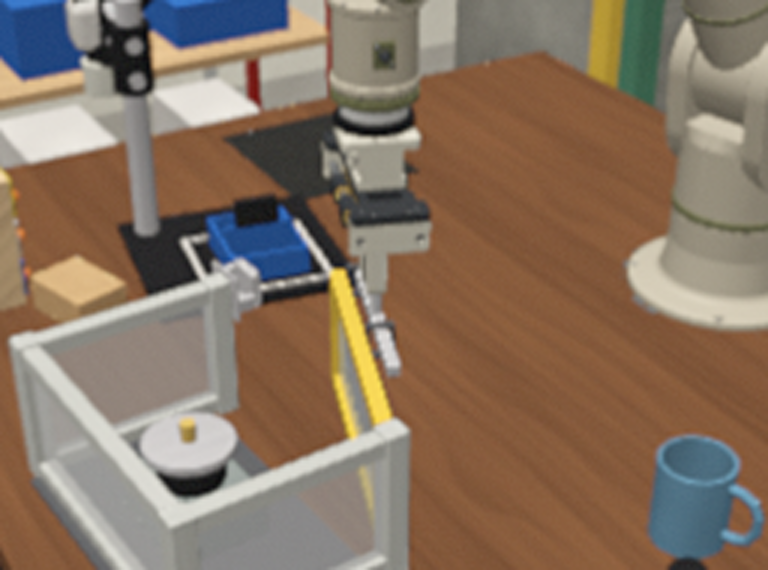

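View pics/t8.png

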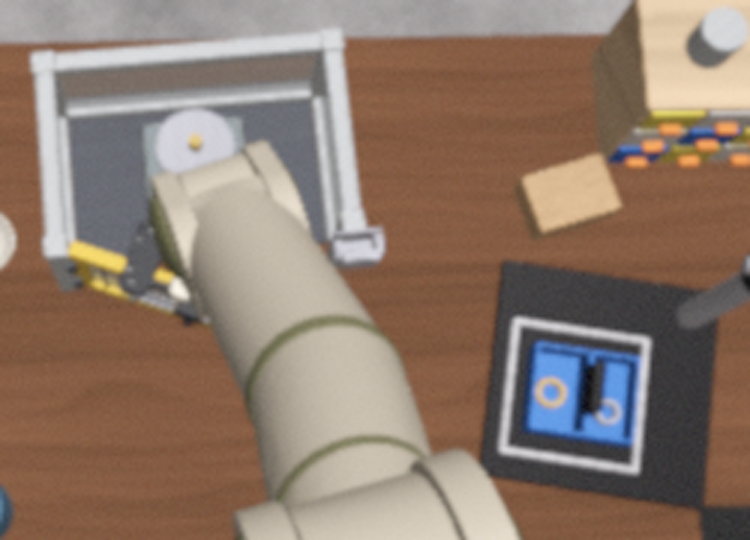

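The gate stands ajar with the knob in the jaws, the bolt is clear of the keeper, and the caddy is in the outline with both rings. I'll measure the gate angle and the caddy margin from these views.

```bash
python3 - <<'E'
from h import *
c=cams.calibration('wrist');T=np.load("w8T.npy")
im=cv2.imread("pics/w8.png");h=cv2.cvtColor(im,cv2.COLOR_BGR2HSV);m=cv2.inRange(h,(20,150,120),(35,255,255))[150:210]
pts=[]
for x in range(60,360,10):
    ys=np.nonzero(m[:,x])[0]
    if len(ys): pts.append(onplane(c,(x,ys.max()+150.5),.158,T)[:2])
p=np.polyfit(np.array(pts)[:,1],np.array(pts)[:,0],1);print("gate dir deg",np.degrees(np.arctan(-p[0])),len(pts))
T=np.load("w5T.npy");im=cv2.imread("pics/w5.png");h=cv2.cvtColor(im,cv2.COLOR_BGR2HSV);m=cv2.inRange(h,(20,150,120),(35,255,255))[40:80]
pts=[]
for x in range(60,310,10):
    ys=np.nonzero(m[:,x])[0]
    if len(ys): pts.append(onplane(c,(x,ys.min()+40-.5),.158,T)[:2])
p=np.polyfit(np.array(pts)[:,1],np.array(pts)[:,0],1);print("shut deg",np.degrees(np.arctan(-p[0])),len(pts))
ct=cams.calibration("top");P=np.array([.4911,-.3355]);a=np.radians(-10.3);Rm=np.array([[np.cos(a),-np.sin(a)],[np.sin(a),np.cos(a)]])
o=cv2.imread("pics/t8.png");h=cv2.cvtColor(o,cv2.COLOR_BGR2HSV);m=cv2.inRange(h,(100,120,50),(125,255,255));m[:300]=0;m[:,:490]=0
k=max(cv2.findContours(m,0,2)[0],key=cv2.contourArea);k=cv2.convexHull(k);q=cv2.boxPoints(cv2.minAreaRect(k));
f=lambda p:((p[0]+.5)/3-.5+180,(p[1]+.5)/3-.5+80)
Q=np.array([onplane(ct,f(p),.048)[:2] for p in q]);print((Rm.T@(Q-P).T).T.round(4), Q.mean(0))
w=cv2.inRange(h,(0,0,150),(180,60,255));w[:310]=0;w[:,:490]=0;w[480:]=0;w[:,660:]=0
k=max(cv2.findContours(w,0,2)[0],key=cv2.contourArea);q=cv2.approxPolyDP(cv2.convexHull(k),12,True)[:,0]
W=np.array([onplane(ct,f(p),.012)[:2] for p in q]);print((Rm.T@(W-P).T).T.round(4))
E
```

```text
gate dir deg -20.375812472448175 30
shut deg 3.8943501734355714 25
[[-0.0596  0.0698]
 [ 0.0498  0.0671]
 [ 0.0527 -0.061 ]
 [-0.0567 -0.0564]] [ 0.48858556 -0.33006566]
[[ 0.0806  0.0809]
 [ 0.081  -0.0794]
 [-0.0774 -0.0796]
 [-0.0776  0.0809]]
```

Both measures agree: 24.3° from the image and 24.1° from the arm. The caddy is inside by more than 10 mm all round. One small nudge outward, then hand in.

>>> {"name": "arm_command", "arguments": {
  "targets": [
    [-3,1.3,0,0,0,-0.015],
    [-1,0.5,0,0,0,0],
    [0,0,0,0,0,0]
  ]
}}

```text
time: 14.72
eef_pos: [0.5541, 0.0813, 0.2017]
eef_rot: [0.697, -0.134, -0.693, -0.127]
wrist_force: [2.2, -2.8, -1.5]
grip_width: 0.0173
```

```bash
python3 ga.py;python3 st.py
```

```text
angle 25.506975129456197 radius err mm 0.7599914164120314 [ 0.05 -0.32 -0.1 ] [-0.004, -0.001, 0.004, 0.003, -0.005, 0.0, -0.011]
14.7167 [0.5541 0.0813 0.2017] [[0.0043, -0.3636, -0.9316], [-0.0109, -0.9315, 0.3635], [-0.9999, 0.0086, -0.008]] -111.32028338382194 [ 2.2 -2.8 -1.5] 0.01734240567132666
```

```bash
python3 -c "
from workcell import order
print(order.finish_job())"; python3 ga.py
```

```text
the job is handed in; nothing more can be done
None
the job is handed in; nothing more can be done
```

I parked the caddy and opened the gate to about 25.5°, then handed the job in after about 14.7 s with the red knob still gripped.

- **Caddy:** I carried it level (tool tilt peaked at about 1.3°) and set it down inside the white outline with both rings in it. In the last top view it was inside the outline by more than 10 mm on every side. The set-down briefly read 43 N vertical (44.8 N in all) at the wrist, through the held caddy. That is well under the 120 N wrist limit, and I eased it off before letting go. The 40 N limit is on the arm or gripper body pressing on things; as far as I can tell this doesn't count against it, but nothing confirmed that.
- **Bolt:** I lifted it about 11 mm and drew it 48 mm to its stop, meeting less than 2 N on the way until the stop.
- **Gate:** Just before the last nudge outward, the image gave 24.3° and the arm pose 24.1°. After the nudge the arm pose gave 25.5° with the joints at rest, and I did not measure it again by camera.
- **Creep:** While I was sending hold rows, the gate crept shut by about 0.15° per row. I can't check it after hand-in.
- **Other objects:** I saw nothing else disturbed in the last pictures, but I didn't measure the other objects one by one.

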